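# Draw the praline tongs out of the half-open display case

### The arm

A 6-joint arm with a two-finger parallel gripper is mounted at the origin on a cart in front of the work surface, level with it; the furniture and walls round the work are solid. World frame = base frame: x ahead of the robot, y to its left, z up, the work surface at z = 0. Lengths are in m, angles in rad, forces in N, time in s.
With the tool pointing down it reaches from about 0.3 to 0.775 m from the base axis. Payload 14.6 kg.
Tool frame: the origin (TCP) lies on the mounting face of the last link; the fingertips stand 199 mm ahead of it and the grasp point (between the pads) lies 180 mm ahead of it; z points along the fingers, y is the line along which they close (so a half turn about z gives the same grasp; the last joint's range is limited). The gripper opens to 94 mm and grips with 3 to 60 N. Pads are 16 mm wide; open, the fingers measure 119 mm over their backs; the gripper's body (75 mm by 177 mm) begins 78 mm behind the grasp point.
Start: joints at [-1.328, 0.3, 1.521, -0, 1.321, -0.067], TCP at [0.168, -0.524, 0.405] pointing down, gripper open.
Joint ranges: [-3.03, 3.03], [-0.79, 2.21], [0.23, 2.52], [-1.04, 4.18], [0, 3.07], [-2.55, 2.55]. Speed limits (rad/s): [2.22, 2.22, 2.57, 3.14, 3.14, 3.14].

### API

Orientations are given as [roll, pitch, yaw] about the fixed x, y, z axes, in that order (R = Rz(yaw) Ry(pitch) Rx(roll)).
In Python, from station import telemetry, cams, workorder, finder gives the robot as it stands.
- The arm moves only by the tool jog_arm, never from a script. Its argument "rows" is a list of rows, each an object with "gripper": the finger opening in m, from 0 to 0.094; "slide": the shift along the tool's x, y, z in m, a list of three; "spin": the turn about the tool's z in rad. In form: [{"gripper": gripper, "slide": [tx, ty, tz], "spin": spin}, ...]. A call has 1 to 8 rows; each row is the pose to reach, as a shift and turn from the pose commanded when the call began, along the tool's axes at that moment; what a row does not reach only later rows make up. A row lasts 1/10 s, in which the tool goes at most 50 mm and 8.59 degrees, less where a joint would pass 70% of its speed; a pose out of reach is approached as far as the arm can. A call with a gripper value outside its range is refused whole. The fingers move at their own pace and stop on an object; "squeeze" is the grip in N (left out, the last holds). Time passes only in rows, so rows that repeat a pose let the fingers close. It gives the time, the measured TCP pose, the force, the opening and the grip force at its end, in the units of the state.
- telemetry.get_obs(): the state, without advancing time (a new reading comes with each control period).
- cams.camera(name): name is "scene" or "top" or "wrist"; returns (picture, depth): 384x512x3 uint8, red, green, blue; 384x512 float32, m along the optical axis (not along the pixel's ray), 0 where there is no reading.
- cams.camera_info(name): a dict with "camera_matrix" (3x3 intrinsics, pixels), "k1" (the pictures are not rectified: a ray, as slopes to the right and down, at radius r is drawn at 1 + k1 r^2 times it, then the intrinsics apply), "R" (3x3) and "t" (3): a world point X has camera coordinates R X + t; the wrist camera has in their place "tool_from_camera" (4x4, takes a point from camera to tool coordinates, whose origin is the TCP and whose axes are the flange's). Camera axes: x right, y down, z forward; pixel columns grow to the right and rows downward; lengths in m; the calibration is good to about 2 mm. A picture is of the moment at which its call begins: read the wrist's pose just before it. camera_info takes no time and is no camera call.
- workorder.hand_in(): hands the job in; it is judged then, once.
Trained networks look in the newest picture that a camera, given by its name, has taken for a name from the list of things; names that differ only in an ending like _2 or _b are one class to them, and where a whole thing is asked for, a point or a joint stands for the part that bears it (a point fixed in the world has none). Each returns a list of dicts, best first, with "confidence" (0 to 1); they miss things now and then, are a little off and sometimes report something else, mostly with a low value. They report only what shows in the picture. A call takes as long as a camera call.
- finder.find_in(target, camera): "point" ([x, y, z] in m, in world coordinates, good to about 4 mm: the middle of the surface that is visible of it).
- finder.masks_of(target, camera): "region" (384x512 bool, what is visible of it).
The state is a dict: "time_s": time; "qpos": joint angles; "joint_vel": joint speeds; "tau": joint torques, N m; "ee_pos": TCP position; "eef_rot": TCP orientation; "force": force on the tool from outside, world axes, zero at the start; "moment": the same for the moment, N m; "grip_width": finger opening in m; "grip_force": force on a finger pad.
Only numpy, scipy, OpenCV 4.12 (cv2) and the standard library are available. Lean on these libraries where they do the work, as an engineer would, in place of code of your own. Each camera call takes 0.05 s, during which the arm holds its last target. There are 200 camera calls.

### The job

Slide the glass lid of the praline case fully open, then take the praline tongs lying inside: they are longer than the opening, so tilt them and draw them out slantwise, without prying against the fixed glass or disturbing the chocolates and the things round the case. Leave the lid open and finish still holding the tongs in the gripper, level and still, in the air a hand's breadth or more above the case and touching nothing else.

Things in the scene. Friction and masses are not known exactly. Their poses are not given: they have to be found in the camera images.
- case: Low dark wooden glass-topped case, fixed, 162 x 252 mm, rim 72 mm high (-y end wall 62 mm). Origin: centre of its underside on the counter; y along its length, z up. Inside 140 mm (x) by 230 mm (y, -115 to +115 mm), dark red floor 10 mm above the origin. The half at +y has fixed glass; the half at -y (to the robot's right) the sliding pane.
- fixed_glass: The fixed glass pane, 140 x 122 x 4 mm, over the +y half of the case: from y = -10 mm to y = +112 mm of the case, underside 57 mm and top 61 mm above the counter. Its edge at the opening has a brass strip. Origin: middle of that edge, at half its thickness; axes as the case.
- glass_edge (a point): Middle of the lower edge of the fixed glass's brass strip, at the rim of the opening (y = -10 mm in the case, 56.5 mm above the counter).
- pane (a joint): Travel of the sliding glass pane (140 x 112 x 4 mm, top 68.5 mm above the counter) along the case's +y, 0 (closed) to 0.105 m (fully open, lying above the fixed glass). It needs about 1.5 N and stays where it is left. Fully open it leaves an opening 105 mm long (y = -115 to -10 mm in the case) and 140 mm wide.
- pane_knob (a point): Centre of the top of the pane's round brass knob: head 24 mm across between 14 and 23 mm above the pane's underside, 26 mm tall in all, narrower neck below; top 91 mm above the counter. Moves with the pane; 78 mm from the pane's outer (-y) end.
- tongs: Pale brass praline tongs lying flat on the case floor, arms closed and rigid: 158 mm long (y axis), 24 mm wide (x axis), 10 mm thick; 60 g, give or take. Origin: centre of the underside. They lie along the case, about 70 mm of them under the fixed glass; the -y part lies under the opening and can be gripped across the 24 mm width.
- tongs_right (a point): End of the tongs on their -y side (below the opening), at half their thickness, 78 mm from the middle.
- tongs_left (a point): End of the tongs on their +y side (below the fixed glass), at half their thickness, 78 mm from the middle.
- praline_a: Golden domed praline 36 mm across, 15 mm high, on the case floor below the fixed glass. Origin: centre of its underside. Leave alone.
- praline_b: Golden domed praline 36 mm across, 15 mm high, as praline_a. Leave alone.
- praline_c: Brown domed praline 29 mm across, 19 mm high, on the case floor below the fixed glass. Leave alone.
- praline_d: Dark square praline 22 x 26 x 16 mm on the case floor below the fixed glass. Leave alone.
- price_tag: Small wooden standing price tag, 28 x 72 x 53 mm, on the counter in front of the case. Origin: centre of its underside. Leave alone.
- blue_tin: Round dark-blue tin with gold lid, 63 mm across, 36 mm high, on the counter beside the case. Origin: centre of its underside. Leave alone.
- white_ballotin: White gift ballotin with red ribbon, 52 x 65 x 72 mm, on the counter beside the case. Origin: centre of its underside. Leave alone.

How it is judged:
By the outcome, as a careful person would: the job done as asked, in the order asked, and still so for the second after the job is handed in, while the arm keeps its last pose, push and grip.
It also fails if it takes over 48 s, if anything falls off the work surface, if the arm or the gripper's body presses on something with over 40 N, if the wrist force passes 120 N, or if a joint passes its speed limit or range.

## Working session

There is one attempt and no reset: what is moved stays moved. The work goes in short steps, Python scripts to look and compute and a tool call to move; the robot and the scene stay as the last step left them, time stands still between calls to the robot, and variables do not carry over. Pictures are saved under pics/ and viewed, at most 10 in all, crops included, and the job is handed in when it is done.

Besides the shell and the picture viewer there is one more tool, called as name([rows], argument=value, ...), one row to a line, values as JSON. jog_arm: Moves the arm, as the interface text tells. Its arguments: {"type":"object","properties":{"rows":{"type":"array","items":{"type":"object","properties":{"gripper":{"type":"number"},"slide":{"type":"array","items":{"type":"number"}},"spin":{"type":"number"}}}},"squeeze":{"type":"number"}},"required":["rows"]}

```bash
mkdir -p pics; ls; cat > h.py <<'E'
import numpy as np,cv2
from scipy.spatial.transform import Rotation as Ro
from station import telemetry,cams,workorder,finder
def pose():
    o=telemetry.get_obs(); T=np.eye(4); T[:3,:3]=Ro.from_euler('xyz',o['eef_rot']).as_matrix(); T[:3,3]=o['ee_pos']; return T
def save(n,f):
    p,d=cams.camera(n); cv2.imwrite('pics/'+f,p[:,:,::-1]); return p,d
E
python3 - <<'E'
from h import *
o=telemetry.get_obs(); print(o)
for c in('scene','top'):
    save(c,c+'0.png')
    for t in ['case','fixed_glass','glass_edge','pane_knob','tongs','tongs_right','tongs_left','price_tag','blue_tin','white_ballotin']:
        r=finder.find_in(t,c); print(c,t,[(np.round(x['point'],3).tolist(),round(x['confidence'],2)) for x in r[:2]])
i=cams.camera_info('top'); print(i)
E
```

```text
pics
{'time_s': 0.0, 'qpos': array([-1.32760229e+00,  3.00483653e-01,  1.52155600e+00, -7.33778461e-06,
        1.32073477e+00, -6.66224051e-02]), 'joint_vel': array([-0.0001203 ,  0.00051721,  0.0008987 ,  0.00026022,  0.00102118,
        0.00162904]), 'tau': array([ 9.97265524e-04, -5.31803799e+01, -3.52736270e+01,  7.09080650e-02,
        2.43729103e-02, -1.09736650e-04]), 'ee_pos': array([ 0.16766449, -0.52379244,  0.40408993]), 'eef_rot': array([-3.14041303e+00, -7.15826645e-05,  3.09818224e-01]), 'force': array([ 0.06929222, -0.3614607 ,  0.38081279]), 'moment': array([ 0.00635122, -0.0150025 , -0.05342835]), 'grip_force': 0.0, 'grip_width': 0.09385249585273771}
scene case [([0.54, 0.036, 0.06], 0.82)]
scene fixed_glass [([0.504, 0.115, 0.063], 0.78)]
scene glass_edge [([0.502, 0.115, 0.06], 0.65), ([0.544, 0.02, 0.068], 0.35)]
scene pane_knob [([0.544, 0.021, 0.065], 0.66), ([0.519, -0.315, 0.035], 0.19)]
scene tongs []
scene tongs_right []
scene tongs_left []
scene price_tag [([0.399, 0.05, 0.017], 0.62)]
scene blue_tin [([0.517, -0.314, 0.032], 0.61)]
scene white_ballotin [(
[... 167 characters left out ...]
0.509, 0.113, 0.057], 0.95)]
top pane_knob [([0.538, 0.019, 0.068], 0.95)]
top tongs []
top tongs_right []
top tongs_left []
top price_tag [([0.395, 0.05, 0.007], 0.61), ([0.507, 0.113, 0.059], 0.56)]
top blue_tin [([0.508, -0.308, 0.039], 0.79)]
top white_ballotin [([0.53, 0.261, 0.059], 0.86)]
{'camera_matrix': array([[372.04182436,   0.        , 254.77575375],
       [  0.        , 372.04182436, 193.76808426],
       [  0.        ,   0.        ,   1.        ]]), 'k1': 0.03157069802307461, 'R': array([[ 0.01630736, -0.99962409,  0.02203973],
       [-0.9944603 , -0.01850445, -0.10347124],
       [ 0.10384018, -0.0202303 , -0.99438823]]), 't': array([-0.05182417,  0.51428632,  1.10283571])}
```

View pics/top0.png

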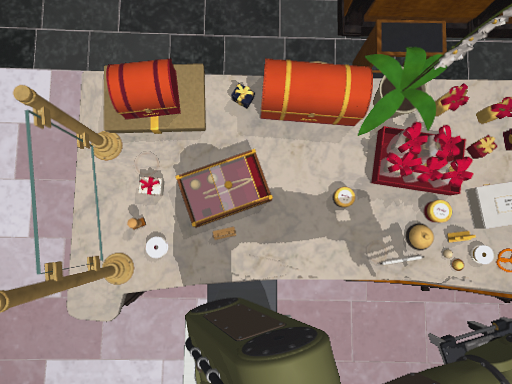

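View pics/scene0.png

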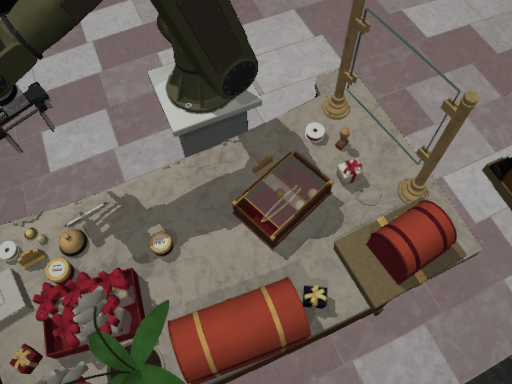

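The top view shows the case at about (224,187), turned roughly 20° with its open end at the right. The scene view shows it at (283,198), with the tag in front and the ballotin to its left. I'll fit the case pose next.

```bash
cat >> h.py <<'E'
def cloud(n,T=None):
    p,d=cams.camera(n); i=cams.camera_info(n); K=i['camera_matrix']
    v,u=np.mgrid[0:384,0:512]; uv=np.stack([u,v],-1).reshape(-1,1,2).astype(float)
    xy=cv2.undistortPoints(uv,K,np.array([i['k1'],0,0,0.])).reshape(384,512,2)
    P=np.dstack([xy,np.ones((384,512))])*d[...,None]
    if n=='wrist': M=T@i['tool_from_camera']; W=P@M[:3,:3].T+M[:3,3]
    else: W=(P-i['t'])@i['R']
    W[d==0]=np.nan
    return p,d,W
def project(n,X,T=None):
    i=cams.camera_info(n); K=i['camera_matrix']; X=np.atleast_2d(X)
    if n=='wrist': M=np.linalg.inv(T@i['tool_from_camera']); C=X@M[:3,:3].T+M[:3,3]
    else: C=X@i['R'].T+i['t']
    return cv2.projectPoints(C,np.zeros(3),np.zeros(3),K,np.array([i['k1'],0,0,0.]))[0].reshape(-1,2)
E
python3 - <<'E'
from h import *
for c in('top','scene'):
    p,d,W=cloud(c)
    r=finder.masks_of('case',c)[0]; m=r['region']
    for lo,hi in((.05,.095),(.066,.078)):
        s=m&(W[...,2]>lo)&(W[...,2]<hi); q=W[s]
        print(c,lo,len(q),np.median(q[:,2]),cv2.minAreaRect(q[:,:2].astype(np.float32)*1000))
    cv2.imwrite('pics/crop_%s.png'%c,cv2.resize((p[130:240,160:290] if c=='top' else p[140:250,220:350])[:,:,::-1],None,fx=5,fy=5,interpolation=cv2.INTER_CUBIC))
print(cams.camera_info('wrist')['tool_from_camera'].round(3).tolist(),cams.camera_info('wrist')['camera_matrix'][0])
E
```

```text
top 0.05 4064 0.06699283298496447 ((530.8757934570312, 49.75897216796875), (157.8142547607422, 246.146728515625), 20.575180053710938)
top 0.066 2217 0.06954874162285177 ((530.8729248046875, 49.75688934326172), (157.52403259277344, 246.32106018066406), 20.646284103393555)
scene 0.05 4179 0.06770745580458404 ((529.5422973632812, 50.70146179199219), (158.14678955078125, 250.49212646484375), 20.865129470825195)
scene 0.066 2415 0.0699070987407577 ((529.4263305664062, 51.00575256347656), (158.14678955078125, 249.8408966064453), 20.865129470825195)
[[0.0, -0.963, -0.27, 0.079], [1.0, 0.0, 0.0, -0.0], [-0.0, -0.27, 0.963, 0.018], [0.0, 0.0, 0.0, 1.0]] [318.2785528    0.         256.44850394]
```

View pics/crop_top.png

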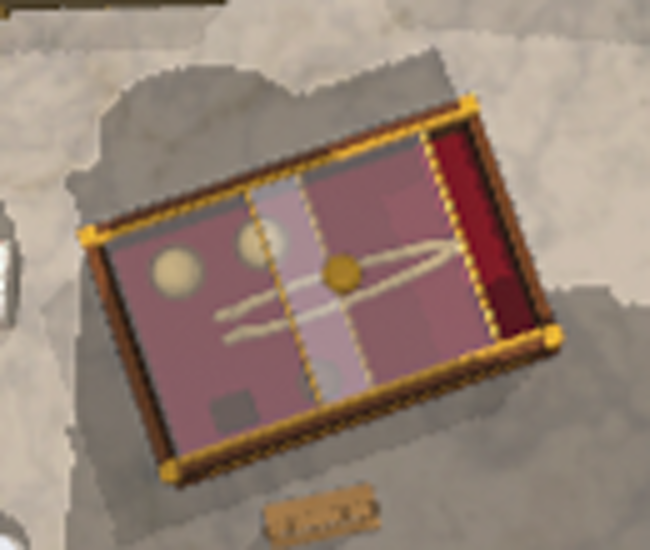

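The crop shows the pane ajar: its outer strip runs (435,140)–(495,335), and the fixed glass edge runs (305,180)–(370,385). The knob is at (342,272), and the tongs run from (455,245) to about (222,328).

```bash
cat >> h.py <<'E'
C0=np.array([.530,.0503]); YAW=np.radians(20.75)
cx=np.array([np.cos(YAW),np.sin(YAW)]); cy=np.array([-np.sin(YAW),np.cos(YAW)])
def tocase(X): q=np.asarray(X)[:2]-C0; return np.array([q@cx,q@cy])
def toworld(x,y): return C0+x*cx+y*cy
def back(n,uv,z,T=None):
    i=cams.camera_info(n); K=i['camera_matrix']
    xy=cv2.undistortPoints(np.array([[uv]],float),K,np.array([i['k1'],0,0,0.]))[0,0]; r=np.array([*xy,1])
    if n=='wrist': M=T@i['tool_from_camera']; o=M[:3,3]; r=M[:3,:3]@r
    else: o=-i['R'].T@i['t']; r=i['R'].T@r
    return o+r*(z-o[2])/r[2]
E
python3 - <<'E'
from h import *
f=lambda a,b:(160+(a-2)/5,130+(b-2)/5)
for n,uv,z in [('knob',(342,272),.0905),('pane_out1',(435,140),.0685),('pane_out2',(495,335),.0685),('fix1',(305,180),.061),('fix2',(370,385),.061),('pin1',(250,195),.0685),('pin2',(318,400),.0685),('t_right',(458,245),.018),('t_left',(218,320),.018),('t_left2',(228,340),.018),('cnr',(475,105),.072),('cnr2',(555,335),.072),('cnr3',(90,235),.072),('cnr4',(168,470),.072)]:
    X=back('top',f(*uv),z); print(n,X.round(3),(tocase(X)*1000).round(0))
for t in('price_tag','blue_tin','white_ballotin'):
    for r in finder.find_in(t,'top')[:1]: print(t,(tocase(r['point'])*1000).round())
E
```

```text
knob [0.535 0.036 0.091] [ -0. -15.]
pane_out1 [ 0.618 -0.016  0.068] [ 59. -93.]
pane_out2 [ 0.503 -0.053  0.068] [-62. -87.]
fix1 [0.594 0.06  0.061] [ 63. -13.]
fix2 [0.473 0.019 0.061] [-65.  -9.]
pin1 [0.583 0.092 0.068] [64. 20.]
pin2 [0.463 0.049 0.068] [-63.  23.]
t_right [ 0.563 -0.031  0.018] [  2. -88.]
t_left [0.514 0.114 0.018] [ 7. 66.]
t_left2 [0.502 0.108 0.018] [-6. 64.]
cnr [ 0.638 -0.039  0.072] [  70. -122.]
cnr2 [ 0.503 -0.088  0.072] [ -74. -120.]
cnr3 [0.557 0.184 0.072] [ 72. 115.]
cnr4 [0.421 0.134 0.072] [-72. 117.]
price_tag [-145. -327.]
blue_tin [-147. -329.]
white_ballotin [ 74. 202.]
```

jog_arm([
  {"slide": [0.03, -0.04, 0]},
  {"slide": [0.06, -0.08, 0]},
  {"slide": [0.09, -0.12, 0]},
  {"slide": [0.12, -0.16, 0], "gripper": 0.0},
  {"slide": [0.15, -0.2, 0], "gripper": 0.0},
  {"slide": [0.18, -0.24, 0], "gripper": 0.0},
  {"slide": [0.21, -0.28, 0], "gripper": 0.0},
  {"slide": [0.24, -0.3, 0], "gripper": 0.0},
])

```text
$.rows[0]: bad value
```

jog_arm([
  {"gripper": 0.0, "slide": [0.523, -0.374, 0.0], "spin": -1.623},
  {"gripper": 0.0, "slide": [0.523, -0.374, 0.0], "spin": -1.623},
  {"gripper": 0.0, "slide": [0.523, -0.374, 0.0], "spin": -1.623},
  {"gripper": 0.0, "slide": [0.523, -0.374, 0.0], "spin": -1.623},
  {"gripper": 0.0, "slide": [0.523, -0.374, 0.0], "spin": -1.623},
  {"gripper": 0.0, "slide": [0.523, -0.374, 0.0], "spin": -1.623},
  {"gripper": 0.0, "slide": [0.523, -0.374, 0.0], "spin": -1.623},
  {"gripper": 0.0, "slide": [0.523, -0.374, 0.0], "spin": -1.623},
])

```text
time_s: 2.25
ee_pos: [0.4074, -0.2011, 0.405]
eef_rot: [3.141, 0.0, 1.516]
force: [0.1, -0.8, -1.1]
grip_width: 0.0336
grip_force: 0.0
```

```bash
cat >> h.py <<'E'
def goto(x,y,z,yaw=YAW+np.pi/2):
    """slide/spin putting the grasp axis at case (x,y), TCP height z"""
    T=pose(); w=np.append(toworld(x,y),z); s=T[:3,:3].T@(w-T[:3,3])
    y0=np.arctan2(T[1,0],T[0,0]); d=(yaw-y0+np.pi)%(2*np.pi)-np.pi
    print('slide',s.round(4),'spin',round(-d,4),'case',(tocase(T[:3,3])*1000).round(1),T[2,3].round(4))
E
python3 -c "
from h import *
goto(0,-62,.4)
goto(0,-62,.29)"
```

```text
slide [-5.64263e+01  2.52266e+01  4.06000e-02] spin -0.4171 case [-203.8 -191.7] 0.405
slide [-56.4263  25.2265   0.1506] spin -0.4171 case [-203.8 -191.7] 0.405
```

```bash
python3 -c "
from h import *
goto(0,-.062,.32)"
```

```text
slide [0.2011 0.1337 0.085 ] spin -0.4171 case [-203.8 -191.7] 0.405
```

jog_arm([
  {"gripper": 0.0, "slide": [0.201, 0.134, 0.085], "spin": -0.417},
  {"gripper": 0.0, "slide": [0.201, 0.134, 0.085], "spin": -0.417},
  {"gripper": 0.0, "slide": [0.201, 0.134, 0.085], "spin": -0.417},
  {"gripper": 0.0, "slide": [0.201, 0.134, 0.085], "spin": -0.417},
  {"gripper": 0.0, "slide": [0.201, 0.134, 0.085], "spin": -0.417},
  {"gripper": 0.0, "slide": [0.201, 0.134, 0.085], "spin": -0.417},
  {"gripper": 0.0, "slide": [0.201, 0.134, 0.085], "spin": -0.417},
])

```text
time_s: 2.95
ee_pos: [0.5529, -0.0098, 0.3189]
eef_rot: [-3.14, -0.001, 1.929]
force: [-0.1, 0.2, 0.0]
grip_width: 0.0005
grip_force: 0.0
```

```bash
python3 -c "
from h import *
goto(0,-.062,.275)
T=pose();save('wrist','w1.png');r=finder.find_in('pane_knob','wrist');print([(tocase(x['point'])*1000,x['point'],x['confidence']) for x in r[:2]])
for p in [(0,-15,90.5),(0,-10,61),(0,-115,10),(0,-92,15),(0,63,15),(-81,-126,62),(81,-126,62)]:
  p=np.array(p)/1000; print(p,project('wrist',np.append(toworld(p[0],p[1]),p[2]),T).round())
"
```

```text
slide [ 0.0023 -0.      0.0439] spin -0.0042 case [  0.1 -64.3] 0.3189
[(array([  1.38558828, -22.87466164]), [0.5394, 0.0294, 0.0659], 0.94)]
[ 0.     -0.015   0.0905] [[256. 148.]]
[ 0.    -0.01   0.061] [[256. 136.]]
[ 0.    -0.115  0.01 ] [[257. 237.]]
[ 0.    -0.092  0.015] [[257. 217.]]
[0.    0.063 0.015] [[256.  40.]]
[-0.081 -0.126  0.062] [[161. 275.]]
[ 0.081 -0.126  0.062] [[353. 274.]]
```

View pics/w1.png

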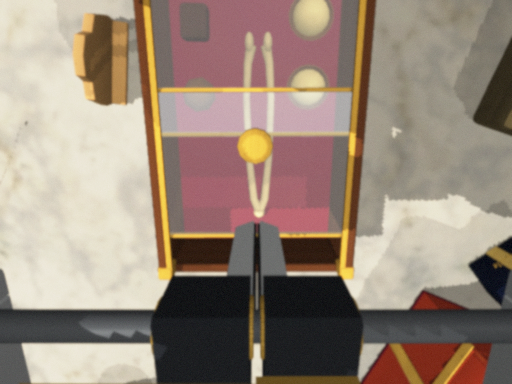

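The wrist view matches the model: knob at (255,146) against a predicted (256,148), and the tongs' near end at (258,215). I'll lower behind the knob and push it.

jog_arm([
  {"gripper": 0.0, "slide": [0.0, 0.0, 0.043], "spin": -0.004},
  {"gripper": 0.0, "slide": [0.0, 0.0, 0.043], "spin": -0.004},
  {"gripper": 0.0, "slide": [0.015, 0.0, 0.043], "spin": -0.004},
  {"gripper": 0.0, "slide": [0.03, 0.0, 0.043], "spin": -0.004},
  {"gripper": 0.0, "slide": [0.045, 0.0, 0.043], "spin": -0.004},
  {"gripper": 0.0, "slide": [0.06, 0.0, 0.043], "spin": -0.004},
])

```text
time_s: 3.65
ee_pos: [0.5312, 0.0471, 0.2779]
eef_rot: [3.14, 0.001, 1.931]
force: [0.6, -1.4, 1.4]
grip_width: 0.0004
grip_force: 0.9
```

jog_arm([
  {"gripper": 0.0, "slide": [0.012, 0.0, 0.0], "spin": 0},
  {"gripper": 0.0, "slide": [0.024, 0.0, 0.0], "spin": 0},
  {"gripper": 0.0, "slide": [0.036, 0.0, 0.0], "spin": 0},
  {"gripper": 0.0, "slide": [0.044, 0.0, 0.0], "spin": 0},
  {"gripper": 0.0, "slide": [0.044, 0.0, 0.0], "spin": 0},
])

```text
time_s: 4.15
ee_pos: [0.5159, 0.0878, 0.2765]
eef_rot: [-3.141, -0.0, 1.932]
force: [-0.1, -0.3, -0.6]
grip_width: 0.0002
grip_force: 0.0
```

```bash
python3 -c "
from h import *
goto(0,.048,.275)
p,d,W=cloud('top'); cv2.imwrite('pics/t2.png',cv2.resize(p[130:240,160:290,::-1],None,fx=5,fy=5))
for r in finder.find_in('pane_knob','top')[:2]:print(tocase(r['point'])*1000,r)
"
```

```text
slide [ 0.0079 -0.0001  0.0015] spin -0.0012 case [ 0.1 40.1] 0.2765
[-43.7530025   -4.27606969] {'point': [0.4906, 0.0308, 0.0657], 'confidence': 0.44}
```

jog_arm([
  {"gripper": 0.0, "slide": [0.003, 0.0, 0.0], "spin": 0},
  {"gripper": 0.0, "slide": [0.006, 0.0, 0.0], "spin": 0},
  {"gripper": 0.0, "slide": [0.008, 0.0, 0.0], "spin": 0},
  {"gripper": 0.0, "slide": [0.008, 0.0, 0.0], "spin": 0},
])

```text
time_s: 4.65
ee_pos: [0.5143, 0.0917, 0.2767]
eef_rot: [3.141, 0.007, 1.93]
force: [10.9, -30.6, -4.7]
grip_width: 0.0006
grip_force: 15.7
```

jog_arm([
  {"gripper": 0.0, "slide": [0.002, 0.0, 0.0], "spin": 0},
  {"gripper": 0.0, "slide": [0.003, 0.0, 0.0], "spin": 0},
])

```text
time_s: 4.85
ee_pos: [0.5137, 0.093, 0.2768]
eef_rot: [3.141, 0.011, 1.93]
force: [18.0, -53.9, -8.1]
grip_width: 0.0007
grip_force: 27.4
```

The force jump shows the pane has hit its stop. I'll back off, rise and look.

jog_arm([
  {"gripper": 0.0, "slide": [-0.02, 0.0, 0.0], "spin": 0},
  {"gripper": 0.0, "slide": [-0.04, 0.0, -0.03], "spin": 0},
  {"gripper": 0.05, "slide": [-0.09, 0.0, -0.06], "spin": 0},
  {"gripper": 0.05, "slide": [-0.12, 0.0, -0.06], "spin": 0},
  {"gripper": 0.05, "slide": [-0.12, 0.0, -0.06], "spin": 0},
  {"gripper": 0.05, "slide": [-0.12, 0.0, -0.06], "spin": 0},
])

```text
time_s: 5.45
ee_pos: [0.5545, -0.0157, 0.3363]
eef_rot: [-3.141, -0.0, 1.929]
force: [-0.7, 0.5, -0.3]
grip_width: 0.029
grip_force: 0.0
```

```bash
python3 -c "
from h import *
goto(0,-.062,.275)
T=pose();save('wrist','w3.png')
for t in('pane_knob','glass_edge','tongs','tongs_right','tongs_left','praline_a'):
  r=finder.find_in(t,'wrist');print(t,[((tocase(x['point'])*1000).round(),x['point'],x['confidence']) for x in r[:2]])
for p in [(0,68,90.5),(0,-10,61),(0,-90,18),(0,68,18)]:
  p=np.array(p)/1000; print(p,project('wrist',np.append(toworld(p[0],p[1]),p[2]),T).round())
"
```

```text
slide [0.0084 0.0004 0.0613] spin -0.0039 case [ -0.4 -70.4] 0.3363
pane_knob [(array([ 2., 37.]), [0.5187, 0.0857, 0.0658], 0.97)]
glass_edge []
tongs [(array([  3., -51.]), [0.5511, 0.0042, 0.0176], 0.88)]
tongs_right [(array([ -0., -56.]), [0.5497, -0.0021, 0.0196], 0.86)]
tongs_left [(array([  1., -53.]), [0.5497, 0.0011, 0.0211], 0.59)]
praline_a []
[0.     0.068  0.0905] [[256.   5.]]
[ 0.    -0.01   0.061] [[257. 125.]]
[ 0.    -0.09   0.018] [[257. 204.]]
[0.    0.068 0.018] [[256.  29.]]
```

View pics/w3.png

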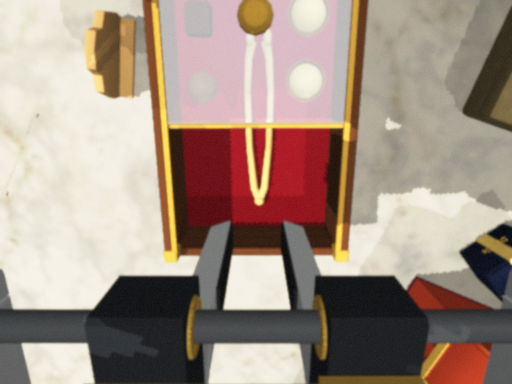

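The wrist view shows the pane fully open, with a single strip at row 126 and the knob at (255,15). The tongs run from (259,203) under the glass, and their right end tapers. I'll descend for a light grip towards that end.

```bash
python3 -c "
from h import *
goto(0.002,-.065,.212)"
```

```text
slide [0.0043 0.0021 0.1246] spin -0.0012 case [ -0.  -69.3] 0.3366
```

jog_arm([
  {"gripper": 0.05, "slide": [0.004, 0.002, 0.04], "spin": 0},
  {"gripper": 0.05, "slide": [0.004, 0.002, 0.08], "spin": 0},
  {"gripper": 0.05, "slide": [0.004, 0.002, 0.11], "spin": 0},
  {"gripper": 0.05, "slide": [0.004, 0.002, 0.12], "spin": 0},
  {"gripper": 0.05, "slide": [0.004, 0.002, 0.124], "spin": 0},
  {"gripper": 0.05, "slide": [0.004, 0.002, 0.124], "spin": 0},
], squeeze=3)

```text
time_s: 6.4
ee_pos: [0.5554, -0.0106, 0.2135]
eef_rot: [3.141, 0.0, 1.931]
force: [0.2, -0.4, -0.8]
grip_width: 0.0497
grip_force: 0.0
```

jog_arm([
  {"gripper": 0.0, "slide": [0, 0, 0], "spin": 0},
  {"gripper": 0.0, "slide": [0, 0, 0], "spin": 0},
  {"gripper": 0.0, "slide": [0, 0, 0], "spin": 0},
  {"gripper": 0.0, "slide": [0, 0, 0], "spin": 0},
  {"gripper": 0.0, "slide": [0, 0, 0], "spin": 0},
], squeeze=3)

```text
time_s: 6.9
ee_pos: [0.5552, -0.0108, 0.2132]
eef_rot: [3.141, 0.0, 1.931]
force: [-1.0, 0.2, 3.9]
grip_width: 0.0242
grip_force: 3.0
```

jog_arm([
  {"gripper": 0.0, "slide": [0, 0, -0.005], "spin": 0},
  {"gripper": 0.0, "slide": [0, 0, -0.01], "spin": 0},
  {"gripper": 0.0, "slide": [0, 0, -0.015], "spin": 0},
  {"gripper": 0.0, "slide": [0, 0, -0.02], "spin": 0},
  {"gripper": 0.0, "slide": [0, 0, -0.02], "spin": 0},
])

```text
time_s: 7.4
ee_pos: [0.5552, -0.0107, 0.2335]
eef_rot: [3.141, 0.001, 1.931]
force: [-0.2, -0.9, -0.9]
grip_width: 0.024
grip_force: 3.0
```

```bash
python3 -c "
from h import *
T=pose();print(T[:3,3],telemetry.get_obs()['force'],telemetry.get_obs()['grip_width'])
for cam in('wrist','top','scene'):
  p,d,W=cloud(cam,T)
  if cam=='scene': cv2.imwrite('pics/s4.png',cv2.resize(p[140:250,220:350,::-1],None,fx=5,fy=5,interpolation=cv2.INTER_CUBIC))
  r=finder.masks_of('tongs',cam)
  if not r: print(cam,'none');continue
  m=r[0]['region'];q=W[m];q=q[~np.isnan(q[:,0])]
  yz=np.c_[(q[:,:2]-C0)@cx,(q[:,:2]-C0)@cy,q[:,2]]*1000
  print(cam,r[0]['confidence'],len(q)); b=np.digitize(yz[:,1],np.arange(-120,100,20))
  for k in np.unique(b): s=yz[b==k]; print(np.median(s,0).round(0),len(s))
"
```

```text
[ 0.55521072 -0.01072079  0.23349441] [-0.1572215  -0.91746971 -0.89617076] 0.023995552019997077
wrist 0.74 2568
[  -4. -102.   12.] 6
[  2. -84.  43.] 258
[  2. -70.  40.] 774
[  6. -50.  36.] 739
[  8. -30.  33.] 721
[  2. -19.  31.] 70
top 0.51 369
[-146. -330.   35.] 369
scene 0.47 29
[  5. -84.  41.] 8
[  5. -72.  37.] 21
```

It pivots passively: the arm tops rise from z 33 at y=-30 to z 43 at y=-84, with the far end still on the floor. I'll carry on along a slanted path.

```bash
cat >> h.py <<'E'
def tilt():
  T=pose();o=telemetry.get_obs();print('tcp case',(tocase(T[:3,3])*1000).round(1),T[2,3].round(4),o['force'].round(1),round(o['grip_width'],4),o['time_s'])
  for cam in('wrist','scene','top'):
    p,d,W=cloud(cam,T)
    for r in finder.masks_of('tongs',cam)[:1]:
      q=W[r['region']];q=q[~np.isnan(q[:,0])]
      a=np.c_[(q[:,:2]-C0)@cx,(q[:,:2]-C0)@cy,q[:,2]]*1000
      a=a[(abs(a[:,0])<25)&(a[:,1]>-200)&(a[:,1]<80)]
      if len(a)<8: continue
      f=np.polyfit(a[:,1],a[:,2],1); res=abs(a[:,2]-np.polyval(f,a[:,1])); g=res<8
      if g.sum()<8: continue
      f=np.polyfit(a[g,1],a[g,2],1); print(cam,round(r['confidence'],2),g.sum(),'angle',np.degrees(np.arctan(-f[0])).round(1),'y',a[g,1].min().round(),a[g,1].max().round(),'z@-10',np.polyval(f,-10).round(1),'z@-70',np.polyval(f,-70).round(1))
E

```

jog_arm([
  {"gripper": 0.0, "slide": [0, 0, -0.005], "spin": 0},
  {"gripper": 0.0, "slide": [0.001, 0, -0.01], "spin": 0},
  {"gripper": 0.0, "slide": [0.002, 0, -0.015], "spin": 0},
  {"gripper": 0.0, "slide": [0.002, 0, -0.02], "spin": 0},
  {"gripper": 0.0, "slide": [0.002, 0, -0.02], "spin": 0},
])

```text
time_s: 8.2
ee_pos: [0.5545, -0.0088, 0.2536]
eef_rot: [3.14, 0.001, 1.931]
force: [-0.3, -0.6, 0.1]
grip_width: 0.024
grip_force: 3.0
```

```bash
python3 -c "
from h import *
tilt()"
```

```text
tcp case [  2. -64.] 0.2536 [-0.3 -0.6  0.1] 0.024 8.2
wrist 0.82 2261 angle 18.8 y -87.0 -15.0 z@-10 40.7 z@-70 61.1
```

jog_arm([
  {"gripper": 0.0, "slide": [-0.003, 0, -0.006], "spin": 0},
  {"gripper": 0.0, "slide": [-0.007, 0, -0.012], "spin": 0},
  {"gripper": 0.0, "slide": [-0.01, 0, -0.017], "spin": 0},
  {"gripper": 0.0, "slide": [-0.013, 0, -0.022], "spin": 0},
  {"gripper": 0.0, "slide": [-0.013, 0, -0.022], "spin": 0},
])

```text
time_s: 9.0
ee_pos: [0.5592, -0.0214, 0.2756]
eef_rot: [3.14, 0.001, 1.93]
force: [-0.0, -0.1, -0.4]
grip_width: 0.0239
grip_force: 3.0
```

```bash
python3 -c "
from h import *
tilt()"
```

```text
tcp case [  1.9 -77.4] 0.2756 [-0.  -0.1 -0.4] 0.0239 9.0
wrist 0.81 2969 angle 28.7 y -101.0 -13.0 z@-10 43.5 z@-70 76.3
scene 0.55 9 angle 67.6 y -93.0 -58.0 z@-10 -108.0 z@-70 37.7
```

Now C and D: (h 82, y −85) then (h 94, y −89).

jog_arm([
  {"gripper": 0.0, "slide": [-0.002, 0, -0.005], "spin": 0},
  {"gripper": 0.0, "slide": [-0.004, 0, -0.01], "spin": 0},
  {"gripper": 0.0, "slide": [-0.006, 0, -0.015], "spin": 0},
  {"gripper": 0.0, "slide": [-0.008, 0, -0.02], "spin": 0},
  {"gripper": 0.0, "slide": [-0.01, 0, -0.026], "spin": 0},
  {"gripper": 0.0, "slide": [-0.012, 0, -0.032], "spin": 0},
  {"gripper": 0.0, "slide": [-0.012, 0, -0.032], "spin": 0},
])

```text
time_s: 10.0
ee_pos: [0.5634, -0.0325, 0.3077]
eef_rot: [3.14, 0.001, 1.931]
force: [-0.3, -0.5, -0.2]
grip_width: 0.0244
grip_force: 3.0
```

```bash
python3 -c "
from h import *
tilt()
T=pose();save('wrist','w5.png')"
```

```text
tcp case [  1.9 -89.3] 0.3077 [-0.3 -0.5 -0.2] 0.0244 10.0
wrist 0.6 2956 angle 45.9 y -108.0 -12.0 z@-10 29.1 z@-70 90.9
```

View pics/w5.png

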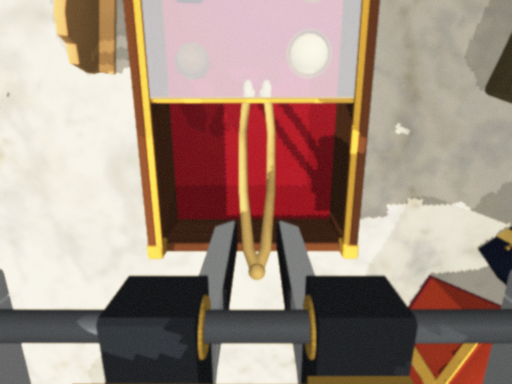

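The wrist view shows the tongs' far ends at (250,88) and (265,88), just under the strip at row 100. Angle is 46° and clear of the glass. I'll continue.

jog_arm([
  {"gripper": 0.0, "slide": [-0.002, 0, -0.004], "spin": 0},
  {"gripper": 0.0, "slide": [-0.004, 0, -0.008], "spin": 0},
  {"gripper": 0.0, "slide": [-0.006, 0, -0.012], "spin": 0},
  {"gripper": 0.0, "slide": [-0.008, 0, -0.016], "spin": 0},
  {"gripper": 0.0, "slide": [-0.009, 0, -0.02], "spin": 0},
  {"gripper": 0.0, "slide": [-0.009, 0, -0.02], "spin": 0},
])

```text
time_s: 10.95
ee_pos: [0.5664, -0.0408, 0.3273]
eef_rot: [3.141, 0.0, 1.931]
force: [0.1, 0.4, 0.5]
grip_width: 0.0238
grip_force: 3.0
```

```bash
python3 -c "
from h import *
tilt()"
```

```text
tcp case [  1.8 -98.1] 0.3273 [0.1 0.4 0.5] 0.0238 10.95
wrist 0.58 2846 angle 58.1 y -116.0 -29.0 z@-10 -14.2 z@-70 82.2
scene 0.57 25 angle 56.8 y -114.0 -91.0 z@-10 -8.9 z@-70 83.0
```

The tongs are at 58° with the far end at about y=-27, clear of the glass edge. I'll lift straight out.

jog_arm([
  {"gripper": 0.0, "slide": [0.003, 0, -0.012], "spin": 0},
  {"gripper": 0.0, "slide": [0.006, 0, -0.024], "spin": 0},
  {"gripper": 0.0, "slide": [0.009, 0, -0.036], "spin": 0},
  {"gripper": 0.0, "slide": [0.012, 0, -0.048], "spin": 0},
  {"gripper": 0.0, "slide": [0.014, 0, -0.06], "spin": 0},
  {"gripper": 0.0, "slide": [0.014, 0, -0.072], "spin": 0},
  {"gripper": 0.0, "slide": [0.014, 0, -0.082], "spin": 0},
  {"gripper": 0.0, "slide": [0.014, 0, -0.082], "spin": 0},
])

```text
time_s: 12.05
ee_pos: [0.5615, -0.0276, 0.4102]
eef_rot: [3.14, 0.001, 1.931]
force: [0.7, -0.2, -1.0]
grip_width: 0.0239
grip_force: 3.0
```

```bash
python3 -c "
from h import *
tilt()"
```

```text
tcp case [  1.8 -84. ] 0.4102 [ 0.7 -0.2 -1. ] 0.0239 12.05
wrist 0.65 2592 angle 61.1 y -101.0 -20.0 z@-10 74.7 z@-70 183.2
scene 0.42 39 angle 61.6 y -99.0 -30.0 z@-10 67.1 z@-70 178.1
```

jog_arm([
  {"gripper": 0.0, "slide": [0.0, 0, -0.02], "spin": 0},
  {"gripper": 0.0, "slide": [0, 0, -0.045], "spin": 0},
  {"gripper": 0.0, "slide": [0, 0, -0.06], "spin": 0},
  {"gripper": 0.0, "slide": [0, 0, -0.06], "spin": 0},
], squeeze=6)

```text
time_s: 12.75
ee_pos: [0.5614, -0.0276, 0.4703]
eef_rot: [3.139, 0.001, 1.931]
force: [-0.4, 0.0, -0.6]
grip_width: 0.0239
grip_force: 6.0
```

```bash
python3 -c "
from h import *
p,d,W=cloud('scene');p2,d2,W2=cloud('top')
q=np.vstack([W.reshape(-1,3),W2.reshape(-1,3)]);q=q[~np.isnan(q[:,0])]
xs=np.arange(.32,.74,.03);ys=np.arange(-.02,-.36,-.03)
print('y',ys.round(2)*100)
for x in xs[::-1]:
  print(round(x,2),[int(1000*np.max(q[(abs(q[:,0]-x)<.015)&(abs(q[:,1]-y)<.015)&(q[:,2]<.5)][:,2],initial=-.1)) for y in ys])
"
```

```text
y [ -2.  -5.  -8. -11. -14. -17. -20. -23. -26. -29. -32. -35.]
0.71 [2, 2, 2, 2, 1, 2, 1, 2, 3, 3, 1, 108]
0.68 [4, 2, 1, 3, 2, 2, 4, 2, 4, 3, 2, 97]
0.65 [414, 76, 1, 1, 2, 4, 2, 2, 1, 2, 4, 2]
0.62 [415, 414, 3, 4, 2, 3, 3, 1, 4, 3, 5, 3]
0.59 [499, 499, 10, 4, 2, 3, 3, 3, 2, 2, 2, 4]
0.56 [422, 496, 460, 6, 2, 3, 3, 1, 1, 2, 4, 3]
0.53 [496, 498, 458, 2, 2, 4, 1, 4, 2, 41, 40, 39]
0.5 [456, 412, 415, 11, 4, 3, 2, 2, 3, 41, 43, 39]
0.47 [75, 410, 413, 3, 1, 4, 3, 3, 2, 27, 36, 5]
0.44 [2, 3, 3, 1, 4, 2, 4, 2, 4, 2, 3, 3]
0.41 [2, 2, 3, 3, 2, 2, 1, 3, 3, 1, 2, 2]
0.38 [2, 3, 4, 3, 3, 1, 1, 1, 5, 1, 3, 5]
0.35 [2, 2, 2, 3, 3, 4, 2, 2, 3, 3, 1, 2]
0.32 [3, 2, 6, 2, 2, 2, 3, 3, 3, 3, 5, 4]
```

jog_arm([
  {"gripper": 0.0, "slide": [-0.03, -0.015, 0], "spin": -0.14},
  {"gripper": 0.0, "slide": [-0.06, -0.03, 0], "spin": -0.28},
  {"gripper": 0.0, "slide": [-0.09, -0.045, 0], "spin": -0.42},
  {"gripper": 0.0, "slide": [-0.12, -0.06, 0], "spin": -0.56},
  {"gripper": 0.0, "slide": [-0.139, -0.064, 0], "spin": -0.7},
  {"gripper": 0.0, "slide": [-0.139, -0.064, 0], "spin": -0.84},
  {"gripper": 0.0, "slide": [-0.139, -0.064, 0], "spin": -0.98},
  {"gripper": 0.0, "slide": [-0.139, -0.064, 0], "spin": -1.12},
])

```text
time_s: 13.65
ee_pos: [0.5505, -0.1805, 0.4669]
eef_rot: [3.141, -0.002, 3.056]
force: [-0.1, 0.2, -0.6]
grip_width: 0.0237
grip_force: 6.0
```

jog_arm([
  {"gripper": 0.0, "slide": [0, 0, 0.02], "spin": -0.09},
  {"gripper": 0.0, "slide": [0, 0, 0.05], "spin": -0.09},
  {"gripper": 0.0, "slide": [0, 0, 0.08], "spin": -0.09},
  {"gripper": 0.0, "slide": [0, 0, 0.1], "spin": -0.09},
  {"gripper": 0.0, "slide": [0, 0, 0.11], "spin": -0.09},
  {"gripper": 0.0, "slide": [0, 0, 0.11], "spin": -0.09},
])

```text
time_s: 14.25
ee_pos: [0.5504, -0.1801, 0.3568]
eef_rot: [3.14, -0.003, 3.141]
force: [0.0, -1.3, -0.8]
grip_width: 0.0241
grip_force: 6.0
```

```bash
cat >> h.py <<'E'
def tiltw():
  """tongs angle in tool frame from all cams: x along tool x, z world"""
  T=pose();o=telemetry.get_obs();print('tcp',T[:3,3].round(4),o['eef_rot'].round(3),o['force'].round(1),round(o['grip_width'],4),o['time_s'])
  for cam in('wrist','scene','top'):
    p,d,W=cloud(cam,T)
    for r in finder.masks_of('tongs',cam)[:1]:
      q=W[r['region']];q=q[~np.isnan(q[:,0])]-[*T[:2,3],0]
      a=np.c_[q@T[:3,0],q@T[:3,1],q[:,2]]*1000
      a=a[(abs(a[:,1])<20)&(abs(a[:,0])<160)&(a[:,2]<T[2,3]*1000-150)]
      if len(a)<8: continue
      c=a.mean(0);l=cv2.fitLine(a[:,[0,2]].astype(np.float32),cv2.DIST_HUBER,0,.01,.01).ravel()
      print(cam,round(r['confidence'],2),len(a),'angle',np.degrees(np.arctan2(-l[1],l[0])).round(1),'x',a[:,0].min().round(),a[:,0].max().round(),'z',a[:,2].min().round(),a[:,2].max().round(),'z@grip',(l[3]-l[2]*l[1]/l[0]).round(1))
E
python3 -c "
from h import *
tiltw()"
```

```text
tcp [ 0.5504 -0.1801  0.3568] [ 3.140e+00 -3.000e-03  3.141e+00] [ 0.  -1.3 -0.8] 0.0241 14.25
wrist 0.61 2671 angle 61.1 x -16.0 65.0 z 48.0 182.0 z@grip 158.1
```

jog_arm([
  {"gripper": 0.0, "slide": [0, 0, 0.015], "spin": 0},
  {"gripper": 0.0, "slide": [0, 0, 0.027], "spin": 0},
  {"gripper": 0.0, "slide": [0, 0, 0.036], "spin": 0},
  {"gripper": 0.0, "slide": [-0.01, 0, 0.044], "spin": 0},
  {"gripper": 0.0, "slide": [-0.021, 0, 0.052], "spin": 0},
  {"gripper": 0.0, "slide": [-0.03, 0, 0.06], "spin": 0},
  {"gripper": 0.0, "slide": [-0.038, 0, 0.069], "spin": 0},
  {"gripper": 0.0, "slide": [-0.038, 0, 0.069], "spin": 0},
], squeeze=3)

```text
time_s: 15.35
ee_pos: [0.5891, -0.1801, 0.288]
eef_rot: [3.141, -0.002, 3.141]
force: [0.6, -0.5, -0.8]
grip_width: 0.0239
grip_force: 3.0
```

```bash
python3 -c "
from h import *
tiltw()"
```

```text
tcp [ 0.5891 -0.1801  0.288 ] [ 3.141e+00 -2.000e-03  3.141e+00] [ 0.6 -0.5 -0.8] 0.0239 15.35
wrist 0.66 3996 angle 39.9 x -88.0 103.0 z -3.0 109.0 z@grip 91.0
```

Right on plan at 40°, so I'll continue the arc down.

jog_arm([
  {"gripper": 0.0, "slide": [-0.007, 0, 0.01], "spin": 0},
  {"gripper": 0.0, "slide": [-0.013, 0, 0.019], "spin": 0},
  {"gripper": 0.0, "slide": [-0.018, 0, 0.03], "spin": 0},
  {"gripper": 0.0, "slide": [-0.023, 0, 0.04], "spin": 0},
  {"gripper": 0.0, "slide": [-0.026, 0, 0.051], "spin": 0},
  {"gripper": 0.0, "slide": [-0.029, 0, 0.062], "spin": 0},
  {"gripper": 0.0, "slide": [-0.03, 0, 0.073], "spin": 0},
  {"gripper": 0.0, "slide": [-0.03, 0, 0.073], "spin": 0},
])

```text
time_s: 16.45
ee_pos: [0.6182, -0.1801, 0.2146]
eef_rot: [3.141, -0.003, 3.141]
force: [-1.1, -0.0, -0.4]
grip_width: 0.0242
grip_force: 3.0
```

```bash
python3 -c "
from h import *
tiltw()"
```

```text
tcp [ 0.6182 -0.1801  0.2146] [ 3.141e+00 -3.000e-03  3.141e+00] [-1.1 -0.  -0.4] 0.0242 16.45
wrist 0.77 6231 angle 4.0 x -31.0 134.0 z -3.0 24.0 z@grip 18.2
scene 0.62 50 angle 13.8 x -25.0 7.0 z -8.0 27.0 z@grip 17.2
```

jog_arm([
  {"gripper": 0.0, "slide": [0, 0, 0.005], "spin": 0},
  {"gripper": 0.0, "slide": [0, 0, 0.009], "spin": 0},
  {"gripper": 0.0, "slide": [0, 0, 0.0115], "spin": 0},
  {"gripper": 0.0, "slide": [0, 0, 0.0115], "spin": 0},
])

```text
time_s: 17.15
ee_pos: [0.6184, -0.1802, 0.2047]
eef_rot: [3.141, -0.001, 3.141]
force: [-0.4, 0.2, 0.7]
grip_width: 0.0238
grip_force: 3.0
```

jog_arm([
  {"gripper": 0.0, "slide": [0, 0, 0], "spin": 0},
  {"gripper": 0.0, "slide": [0, 0, 0], "spin": 0},
  {"gripper": 0.0, "slide": [0, 0, 0], "spin": 0},
  {"gripper": 0.0, "slide": [0, 0, 0], "spin": 0},
], squeeze=40)

```text
time_s: 17.55
ee_pos: [0.6185, -0.1803, 0.2052]
eef_rot: [-3.142, 0.0, 3.141]
force: [0.1, -0.3, -0.2]
grip_width: 0.0229
grip_force: 40.0
```

jog_arm([
  {"gripper": 0.0, "slide": [0, 0, -0.01], "spin": 0},
  {"gripper": 0.0, "slide": [0, 0, -0.03], "spin": 0},
  {"gripper": 0.0, "slide": [0, 0, -0.06], "spin": 0},
  {"gripper": 0.0, "slide": [0, 0, -0.08], "spin": 0},
  {"gripper": 0.0, "slide": [0, 0, -0.08], "spin": 0},
  {"gripper": 0.0, "slide": [0, 0, -0.08], "spin": 0},
])

```text
time_s: 18.15
ee_pos: [0.6183, -0.1802, 0.2851]
eef_rot: [-3.142, 0.0, 3.141]
force: [-0.2, -0.5, -0.5]
grip_width: 0.0232
grip_force: 40.0
```

```bash
python3 -c "
from h import *
tiltw()"
```

```text
tcp [ 0.6183 -0.1802  0.2851] [-3.142  0.     3.141] [-0.2 -0.5 -0.5] 0.0232 18.15
wrist 0.85 5898 angle 0.4 x -55.0 145.0 z -2.0 94.0 z@grip 89.5
scene 0.41 47 angle 65.0 x -24.0 34.0 z -5.0 91.0 z@grip 60.9
```

The tongs hold level at 0.4°. Next I'll raise them and carry them over the case.

jog_arm([
  {"gripper": 0.0, "slide": [0, 0, -0.03], "spin": 0},
  {"gripper": 0.0, "slide": [0, 0, -0.07], "spin": 0},
  {"gripper": 0.0, "slide": [0.0, 0.01, -0.11], "spin": 0},
  {"gripper": 0.0, "slide": [0.01, 0.03, -0.14], "spin": 0},
  {"gripper": 0.0, "slide": [0.015, 0.06, -0.16], "spin": 0},
  {"gripper": 0.0, "slide": [0.02, 0.09, -0.17], "spin": 0},
  {"gripper": 0.0, "slide": [0.025, 0.12, -0.175], "spin": 0},
  {"gripper": 0.0, "slide": [0.03, 0.15, -0.175], "spin": 0},
])

```text
time_s: 19.25
ee_pos: [0.5883, -0.0291, 0.4608]
eef_rot: [-3.142, 0.001, 3.141]
force: [0.3, 0.4, -1.0]
grip_width: 0.0233
grip_force: 40.0
```

jog_arm([
  {"gripper": 0.0, "slide": [0.002, 0.03, 0], "spin": 0},
  {"gripper": 0.0, "slide": [0.004, 0.055, 0], "spin": 0},
  {"gripper": 0.0, "slide": [0.004, 0.07, 0], "spin": 0},
  {"gripper": 0.0, "slide": [0.004, 0.08, 0], "spin": 0},
  {"gripper": 0.0, "slide": [0.004, 0.08, 0], "spin": 0},
  {"gripper": 0.0, "slide": [0.004, 0.08, 0], "spin": 0},
  {"gripper": 0.0, "slide": [0.004, 0.08, 0], "spin": 0},
  {"gripper": 0.0, "slide": [0.004, 0.08, 0], "spin": 0},
])

```text
time_s: 20.05
ee_pos: [0.5847, 0.0491, 0.4601]
eef_rot: [-3.142, -0.0, 3.14]
force: [-0.1, -0.4, -0.3]
grip_width: 0.0231
grip_force: 40.0
```

```bash
python3 -c "
from h import *
tiltw(); save('wrist','w9.png'); print(telemetry.get_obs()['joint_vel'].round(4))"
```

```text
tcp [0.5847 0.0491 0.4601] [-3.142 -0.     3.14 ] [-0.1 -0.4 -0.3] 0.0231 20.05
wrist 0.6 6296 angle 0.3 x -154.0 158.0 z -2.0 270.0 z@grip 264.4
scene 0.66 69 angle 0.0 x -25.0 124.0 z 259.0 268.0 z@grip 263.6
[-0.0003 -0.0002  0.0015  0.0006 -0.0006  0.0002]
```

View pics/w9.png

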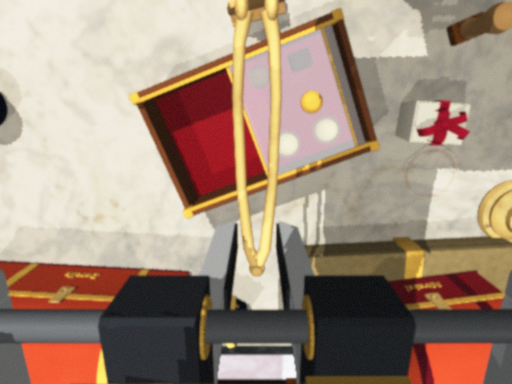

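The view shows the tongs level across the case, running from (257,268) to about (257,8). The lid is open with a single strip at about (250,115) and the knob at (312,101). The chocolates and the ballotin are in place, so I'm handing in.

```bash
python3 -c "
from h import *
print(workorder.hand_in())"
```

```text
the job is handed in; nothing more can be done
None
```

I handed the job in at about 20 s: the lid is fully open, and the tongs are held level (within 0.5°) and still, about 19 cm above the case rim; to level them after drawing them out slantwise, I rested them on clear counter beside the case without letting go.

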